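Empty the mill's catch tray into the tote and the peg shelf

TASK

Stop the milling machine's feed by swinging its lever fully over towards the machine before you take anything out, then clear the catch tray: lay every finned bracket flat on the floor of the grey tote, none on top of another, and lay the coat pegs on the low wooden shelf in one neat row, side by side and parallel, each lying across the inlaid line with its middle on it and less than 5 cm of gap between neighbours. When the tray is empty, swing the lever fully back towards the robot to restart the feed; leave the mallet and the hook puller where they are.

Things in the scene. Friction and masses are not known exactly. Their poses are not given: they have to be found in the camera images.
- tray: catch tray fixed in front of a white desktop milling machine: dark sheet-steel tray 280 (x) x 330 (y) mm, floor 5 mm thick, rim 14 mm high over the table. Origin at the centre of its underside, on the table; x points away from the robot, towards the machine, whose sheet-metal chute comes down over the tray's far rim (its end stands about 130 mm in +x of the origin, 26 mm above the table; 140 mm wide). The machine's housing begins 260 mm in +x and is 135 mm high.
- lever (a joint): feed lever of the machine, on a small block beside the tray, 100 mm in +x and 200 mm in +y of the tray's origin (tray axes). 0 = leaning towards the robot: feed running; 1.0 rad = leaning towards the machine: feed stopped. Its pivot lies over the block's centre, 22 mm above the table (block 70 x 50 x 25 mm); a 10 mm steel rod ends in a black ball 26 mm across. A push of about 1 N moves it, and it stays where it is left.
- lever_tip (a point): tip of the feed lever (an 80 mm long lever that swings in the tray's x-z plane)
- tote: translucent grey open plastic bin (the tote), fixed, 230 (x) x 210 (y) x 70 (high) mm, walls and floor 4 mm. Origin at the centre of its underside, on the table. It may stand on either side of the tray.
- shelf: low shelf of oiled brown wood, fixed, top board 130 (x, depth) x 220 (y, length) mm, its top 50 mm above the table, with a dark inlaid line along the middle of its length (along y). Origin on the table under its centre. On the other side of the tray from the tote.
- shelf_top (a point): centre of the shelf's top face, on the inlaid line; axes as the shelf's
- bracket0: bare aluminium rack bracket, about 0.2 kg: flat base 80 (x) x 48 (y) x 12 mm with an upright fin 60 (x) x 16 (y) mm in its middle, rising from 12 to 46 mm, by which it is gripped. Origin at the centre of its underside, z up. May be absent (None).
- bracket1: bare aluminium rack bracket, about 0.2 kg: flat base 80 (x) x 48 (y) x 12 mm with an upright fin 60 (x) x 16 (y) mm in its middle, rising from 12 to 46 mm, by which it is gripped. Origin at the centre of its underside, z up. May be absent (None).
- bracket2: bare aluminium rack bracket, about 0.2 kg: flat base 80 (x) x 48 (y) x 12 mm with an upright fin 60 (x) x 16 (y) mm in its middle, rising from 12 to 46 mm, by which it is gripped. Origin at the centre of its underside, z up. May be absent (None).
- bracket3: bare aluminium rack bracket, about 0.2 kg: flat base 80 (x) x 48 (y) x 12 mm with an upright fin 60 (x) x 16 (y) mm in its middle, rising from 12 to 46 mm, by which it is gripped. Origin at the centre of its underside, z up. May be absent (None).
- peg0: titanium-look aluminium coat peg, about 0.22 kg, 110 mm long, lying along its own x: round shaft 24 mm thick with a square end plate 48 x 48 x 10 mm at each end. Origin at its centre, 24 mm above what it lies on. May be absent (None).
- peg1: titanium-look aluminium coat peg, about 0.22 kg, 110 mm long, lying along its own x: round shaft 24 mm thick with a square end plate 48 x 48 x 10 mm at each end. Origin at its centre, 24 mm above what it lies on. May be absent (None).
- peg2: titanium-look aluminium coat peg, about 0.22 kg, 110 mm long, lying along its own x: round shaft 24 mm thick with a square end plate 48 x 48 x 10 mm at each end. Origin at its centre, 24 mm above what it lies on. May be absent (None).
- mallet: orange plastic mallet with wooden handle, 255 mm long, head 66 mm thick; origin under its head. Not part of the job.
- puller: steel hook puller with T handle, 210 mm long, 12 mm thick; origin near its middle. Not part of the job.

How it is judged:
By the outcome, as a careful person would: the job done as asked, in the order asked, and still so for the second after the job is handed in, with the robot touching nothing.
Of bracket0, bracket1, bracket2, bracket3 only 3 to 4 are there at a start; the rules pass over those that are not, and their reading is None.
Of peg0, peg1, peg2 only 2 to 3 are there at a start; the rules pass over those that are not, and their reading is None.
At some moment in a run one of bracket0, bracket1, bracket2, bracket3 may be knocked a few centimetres aside while the robot is not near it.
It also fails if it takes over 210 s, if anything falls off the work surface, if the arm or the gripper's body presses on something with over 40 N, if the wrist force passes 120 N, or if a joint passes its speed limit or range.

ROBOT

A 6-joint arm with a two-finger parallel gripper is mounted at the origin on the work surface. World frame = base frame: x ahead of the robot, y to its left, z up, the work surface at z = 0. Lengths are in m, angles in degrees, forces in N, time in s.
With the tool pointing down it reaches from about 0.325 to 0.85 m from the base axis. Payload 15.5 kg.
Tool frame: the origin (TCP) lies at the very end of the fingers, on their centre line; the grasp point (between the pads) lies arm.grip_depth behind it (arm.grip_depth is the distance from the TCP to the grasp point, in m); z points along the fingers, y is the direction in which the jaws open and shut (so a half turn about z gives the same grasp; the last joint's range is limited). The gripper opens to 91 mm and grips with 3 to 60 N. Pads are 32 mm wide; open, the fingers measure 118 mm over their backs; the gripper's body (76 mm by 178 mm) begins 60 mm behind the grasp point.
Start: joints at [68.211, 28.281, 77.091, -0, 74.628, -5.472], TCP at [0.176, 0.6, 0.214] pointing down, gripper open.
Joint ranges: [-166.48, 166.48], [-47.26, 123.95], [12.59, 153.08], [-70.14, 250.14], [6.76, 159.57], [-176.63, 176.63]. Speed limits (degrees/s): [108.29, 108.29, 147.25, 172.46, 172.46, 172.46].

INTERFACE

Orientations are given as a 3x3 rotation matrix whose columns are the frame's x, y, z axes.
In Python, from rig import arm gives the robot as it stands. Calls block until the motion is done:
- arm.move_to(position, orientation): joint-space move of the TCP to a pose.
- arm.move_l(position, orientation=None, feed=0.15): straight line of the TCP; orientation=None keeps the orientation; feed is the mean speed in m/s.
- arm.move_joints(angles): joint-space move.
- arm.grip(opening): finger opening in m; the grip force is fixed at half the most; returns when the fingers have stopped.
- arm.sleep(seconds).
- arm.solve_ik(position, orientation): joint angles nearest the present ones, or None.
- arm.snapshot(name): name is "scene" or "top" or "wrist"; returns the picture (384x512x3 uint8, red, green, blue); there is no depth.
- arm.get_calibration(name): a dict with "intrinsics" (3x3 intrinsics, pixels), "k1" (the pictures are not rectified: a ray, as slopes to the right and down, at radius r is drawn at 1 + k1 r^2 times it, then the intrinsics apply), "cam_to_world" (4x4, takes a point from camera to world coordinates). Camera axes: x right, y down, z forward; pixel columns grow to the right and rows downward; lengths in m; the calibration is good to about 2 mm. A picture is of the moment at which its call begins: read the wrist's pose just before it. get_calibration takes no time and is no camera call; for the wrist camera it gives the pose at the moment of the call.
A pose or a line that the arm cannot do raises arm.Unreachable and nothing moves.
- arm.sign_off(): hands the job in, once; it reports no verdict.
Readings, each from a call of its own:
- arm.current_t(): time.
- arm.current_joint_positions(): joint angles.
- arm.current_dq(): joint speeds.
- arm.current_tau(): joint torques, N m.
- arm.current_ee_pos(): TCP position.
- arm.current_tool_rot(): TCP orientation.
- arm.current_force(): force on the tool from outside, world axes, zero at the start.
- arm.current_torque(): the same for the moment, N m.
- arm.current_width(): finger opening in m.
Only numpy, scipy, OpenCV 4.12 (cv2) and the standard library are available. Lean on these libraries where they do the work, as an engineer would, in place of code of your own. Each camera call takes 0.05 s, during which the arm holds its last target. There are 200 camera calls.

## Working session

There is one attempt and no reset: what is moved stays moved. The work goes in short steps, each a Python script; the robot and the scene stay as the last script left them, time stands still between calls to the robot, and variables do not carry over. Pictures are saved under pics/ and viewed, about 12 in all and at most 16, crops included, and the job is handed in when it is done.

```bash
mkdir -p pics; ls; python3 - <<'E'
from rig import arm
import cv2,numpy as np
for n in("scene","top"):
    im=arm.snapshot(n); c=arm.get_calibration(n)
    cv2.imwrite(f"pics/{n}0.png",cv2.resize(im[:,:,::-1],(800,600),interpolation=cv2.INTER_CUBIC))
    print(n,c)
print(arm.grip_depth,arm.current_t(),arm.get_calibration("wrist"),arm.current_tool_rot())
E
```

```text
pics
scene {'intrinsics': array([[366.81614824,   0.        , 250.83924117],
       [  0.        , 366.81614824, 194.19796929],
       [  0.        ,   0.        ,   1.        ]]), 'k1': 0.01277375586815324, 'cam_to_world': array([[ 0.33072062,  0.65022893, -0.68397823,  1.35390168],
       [ 0.94371955, -0.23105754,  0.2366555 , -0.31191272],
       [-0.00415808, -0.72375048, -0.69004924,  0.87555213],
       [ 0.        ,  0.        ,  0.        ,  1.        ]])}
top {'intrinsics': array([[373.30472504,   0.        , 257.89801956],
       [  0.        , 373.30472504, 193.97834748],
       [  0.        ,   0.        ,   1.        ]]), 'k1': -0.05078090401193405, 'cam_to_world': array([[-0.00990186, -0.98537784,  0.17009548,  0.39791868],
       [-0.99973845,  0.00624858, -0.02199975, -0.00617683],
       [ 0.02061521, -0.17026883, -0.98518198,  1.09308936],
       [ 0.        ,  0.        ,  0.        ,  1.        ]])}
0.0188 0.1 {'intrinsics': array([[268.50278828,   0.        , 252.99656427],
       [  0.        , 268.50278828, 189.02609537],
       [  0.        ,   0.        ,   1.        ]]), 'k1': -0.059706724009833026, 'cam_to_world': array([[ 2.81393382e-01,  9.31913717e-01,  2.28811251e-01,
         1.12444263e-01],
       [ 9.59592489e-01, -2.73242000e-01, -6.72388591e-02,
         6.18169224e-01],
       [-1.39971363e-04,  2.38486127e-01, -9.71145894e-01,
         3.83896369e-01],
       [ 0.00000000e+00,  0.00000000e+00,  0.00000000e+00,
         1.00000000e+00]])} [[-9.59722516e-01  2.80949380e-01 -3.72912814e-04]
 [ 2.80949617e-01  9.59721990e-01 -1.00745948e-03]
 [ 7.48475124e-05 -1.07165126e-03 -9.99999423e-01]]
```

View pics/top0.png

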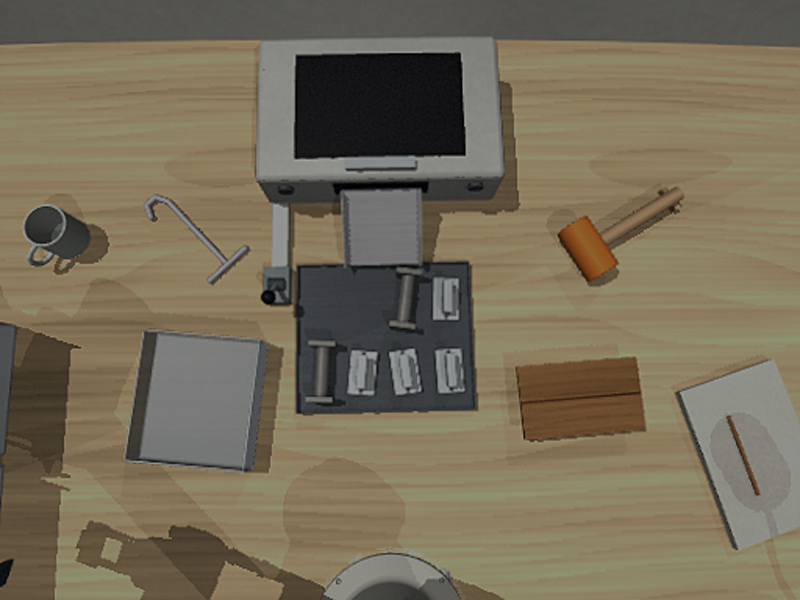

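View pics/scene0.png

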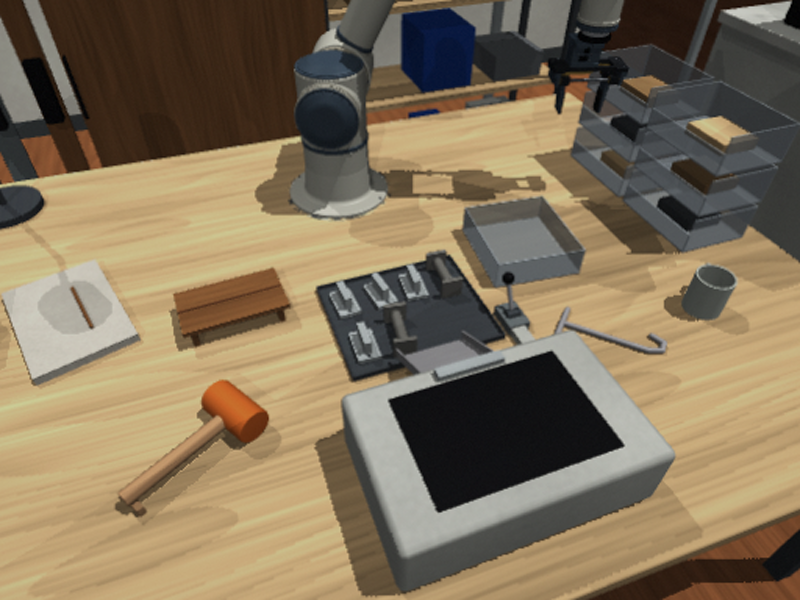

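The top view shows the tray at about (297–476, 262–412) px, with 4 brackets and 2 pegs in it. The tote is on the left (+y), the shelf on the right, and the lever ball is at (268,297), leaning towards the robot. Next I'll enlarge the tray.

```bash
cat > h.py <<'E'
from rig import arm
import numpy as np, cv2
def ray2z(uv,z,c):
    """pixels (512x384) -> world points on plane(s) z"""
    K=c["intrinsics"];uv=np.atleast_2d(np.float64(uv))
    s=cv2.undistortPoints(uv[:,None],K,np.array([c["k1"],0,0,0.]))[:,0]
    T=c["cam_to_world"];d=np.c_[s,np.ones(len(s))]@T[:3,:3].T
    return T[:3,3]+d*((z-T[2,3])/d[:,2])[:,None]
def proj(P,c):
    T=np.linalg.inv(c["cam_to_world"]);P=np.atleast_2d(np.float64(P))
    return cv2.projectPoints(P,cv2.Rodrigues(T[:3,:3])[0],T[:3,3],c["intrinsics"],np.array([c["k1"],0,0,0.]))[0][:,0]
def snap(n,f,x0=0,y0=0,x1=512,y1=384,s=1.5625):
    c=arm.get_calibration(n);im=arm.snapshot(n)
    cv2.imwrite(f"pics/{f}.png",cv2.resize(im[y0:y1,x0:x1,::-1],None,fx=s,fy=s,interpolation=cv2.INTER_CUBIC))
    return im,c
def R(yaw):
    """tool down; jaws (tool y) along world direction yaw (rad)"""
    y=np.array([np.cos(yaw),np.sin(yaw),0]);z=np.array([0,0,-1.]);return np.c_[np.cross(y,z),y,z]
E
python3 - <<'E'
from h import *
im,c=snap("top","tray1",185,165,310,267,6)
for n,p,z in[("tray",[(298,263),(470,262),(476,409),(297,412)],.014),("tote",[(143,331),(266,341),(249,470),(126,461)],.07),("shelf",[(516,366),(636,357),(645,431),(524,440)],.05),("ball",[(268,297)],.07)]:
    w=ray2z(np.array(p)/1.5625,z,c);print(n,w.round(3).tolist(),w.mean(0).round(3))
E
```

```text
tray [[0.663, 0.168, 0.014], [0.663, -0.159, 0.014], [0.387, -0.162, 0.014], [0.384, 0.164, 0.014]] [0.524 0.003 0.014]
tote [[0.527, 0.431, 0.07], [0.508, 0.212, 0.07], [0.288, 0.236, 0.07], [0.304, 0.447, 0.07]] [0.407 0.332 0.07 ]
shelf [[0.462, -0.231, 0.05], [0.476, -0.452, 0.05], [0.344, -0.459, 0.05], [0.332, -0.24, 0.05]] [ 0.404 -0.346  0.05 ]
ball [[0.587, 0.211, 0.07]] [0.587 0.211 0.07 ]
```

View pics/tray1.png

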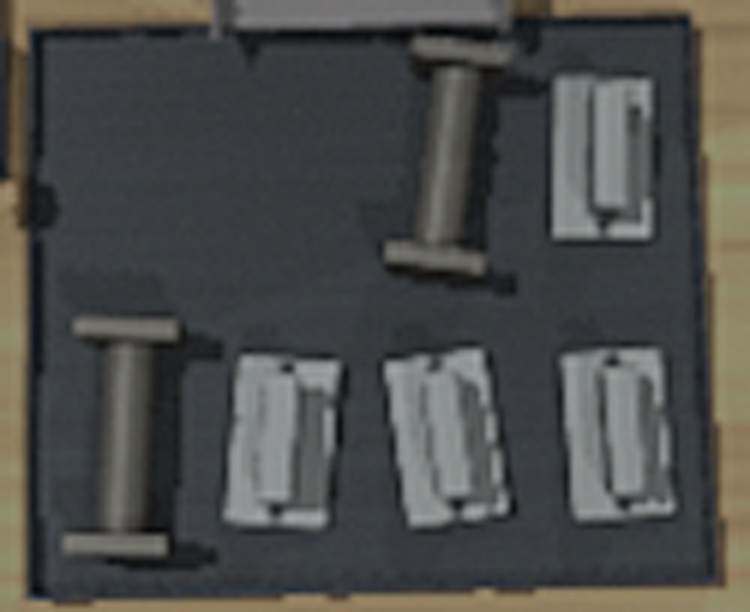

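```bash
python3 - <<'E'
from h import *
def line(uv,n):
    c=arm.get_calibration(n);a=ray2z([uv],0.0,c)[0];o=c["cam_to_world"][:3,3];d=(o-a)/np.linalg.norm(o-a);return a,d
A=np.zeros((3,3));b=np.zeros(3)
for uv,n in[((268/1.5625,297/1.5625),"top"),((508/1.5625,278/1.5625),"scene")]:
    a,d=line(uv,n);P=np.eye(3)-np.outer(d,d);A+=P;b+=P@a
ball=np.linalg.solve(A,b);print("ball",ball)
c=arm.get_calibration("top")
for n,q in dict(A=[(553,75),(655,78),(655,240),(552,240)],B=[(238,353),(342,357),(328,527),(224,522)],C=[(385,360),(488,348),(510,516),(408,527)],D=[(560,352),(662,347),(676,517),(576,522)]).items():
    w=ray2z(np.array(q)/6+[185,165],.017,c)[:,:2]
    x=(w[0]+w[1]-w[2]-w[3])/2;print(n,w.mean(0).round(4),np.degrees(np.arctan2(x[1],x[0])).round(1),np.linalg.norm(x).round(3),np.linalg.norm((w[0]+w[3]-w[1]-w[2])/2).round(3))
for n,q in dict(P=[(126,318),(116,553)],Q=[(464,38),(433,272)]).items(): # plates' outer top edges: top-far, bottom-near
    w=ray2z(np.array(q)/6+[185,165],[.053,.03],c)[:,:2];x=w[0]-w[1];print(n,w.mean(0).round(4),np.degrees(np.arctan2(x[1],x[0])).round(1),np.linalg.norm(x).round(3))
# lever
D=R(np.pi/2)
arm.grip(0.0);arm.move_to([.545,.205,.2],D);arm.move_l([.545,.205,.08])
f0=np.array(arm.current_force())
arm.move_l([.60,.205,.08],feed=.08)
x=.60
while x<.665:
    x+=.003;arm.move_l([x,.205,.08],feed=.05);f=np.array(arm.current_force())-f0
    print(round(x,3),f.round(1))
    if abs(f[0])>6:break
arm.move_l([x-.03,.205,.08]);arm.move_l([x-.03,.205,.25],feed=.3)
arm.move_to([.42,.33,.35],D)
snap("top","top1");snap("scene","lev1",290,130,400,240,5);print(arm.current_t())
E
```

```text
ball [0.58394497 0.20831617 0.09036609]
A [ 0.5912 -0.1117] -1.5 0.081 0.05
B [0.4555 0.0448] -4.7 0.081 0.05
C [ 0.4558 -0.0339] 7.1 0.081 0.049
D [ 0.4566 -0.1158] 3.8 0.081 0.049
P [0.4564 0.1192] -3.2 0.108
Q [ 0.5885 -0.035 ] -8.0 0.11
0.603 [-0.9  1.2 -0.6]
0.606 [-0.8  1.5 -1.2]
0.609 [-1.2  1.1 -1.2]
0.612 [-0.6  2.  -0.5]
0.615 [-0.8  1.1 -0.2]
0.618 [-0.9  0.6 -1. ]
0.621 [-1.   1.2 -0.5]
0.624 [-0.8  1.9 -0.7]
0.627 [-0.4  1.5 -0.1]
0.63 [-6.8  1.9  2.2]
9.875
```

View pics/lev1.png

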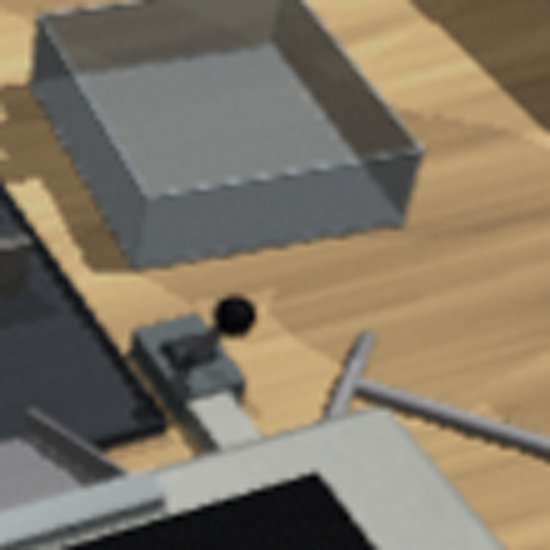

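View pics/top1.png

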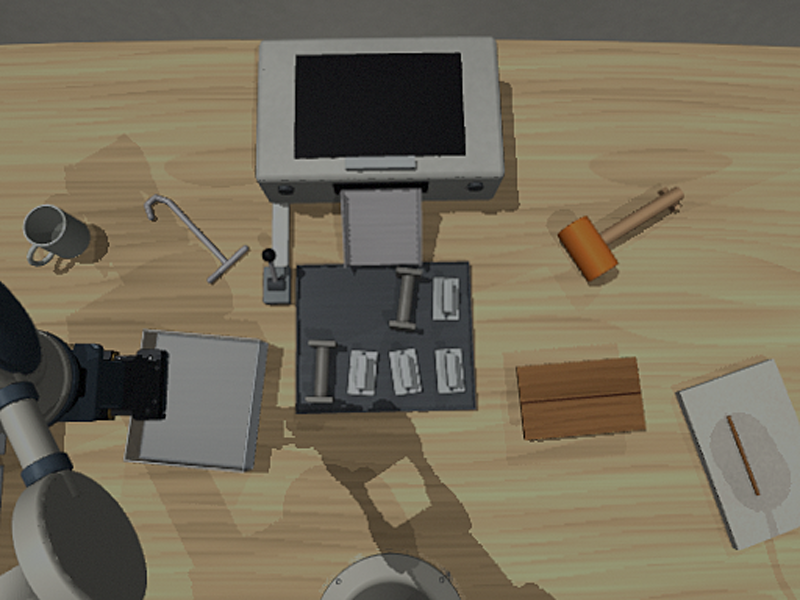

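Lever is over: the ball moved to (268,255) px, with a firm stop at about x = 0.66. Now the brackets, detecting them again before each pick.

```bash
cat >> h.py <<'E'
def brackets(im,c):
    poly=proj([[.648,.155,.005],[.648,-.15,.005],[.395,-.155,.005],[.395,.155,.005]],c)
    m=np.zeros(im.shape[:2],np.uint8);cv2.fillPoly(m,[poly.round().astype(int)],255)
    g=im.min(2);m[g<105]=0
    m=cv2.morphologyEx(m,cv2.MORPH_CLOSE,np.ones((5,5),np.uint8))
    out=[]
    for k in cv2.findContours(m,cv2.RETR_EXTERNAL,cv2.CHAIN_APPROX_NONE)[0]:
        if cv2.contourArea(k)<150:continue
        w=ray2z(k[:,0],.017,c)[:,:2]
        (ctr,sz,a)=cv2.minAreaRect((w*1000).astype(np.float32))
        if sz[0]<sz[1]:a+=90
        a=(a+90)%180-90
        out.append((ctr[0]/1000,ctr[1]/1000,a,max(sz),min(sz)))
    return out
TOTE=np.array([.407,.332]);TY=np.radians(-5)
SH=np.array([.404,-.346])
def rot(t):return np.array([[np.cos(t),-np.sin(t)],[np.sin(t),np.cos(t)]])
def carry(src,sa,sz,dst,da,dz,open_=.04,lift=.17):
    """grip at src (x,y) with part axis sa, set at dst with axis da (rad)"""
    arm.grip(open_);S=R(sa+np.pi/2);D=R(da+np.pi/2)
    arm.move_to([*src,lift],S);arm.move_l([*src,sz],feed=.2)
    arm.grip(0.0);w=arm.current_width()
    if w<.012: arm.move_l([*src,lift]);print("MISSED",w);return False
    arm.move_l([*src,lift],feed=.2);arm.move_to([*dst,lift],D)
    arm.move_l([*dst,dz+.02],feed=.25);arm.move_l([*dst,dz],feed=.05)
    f=arm.current_force();w2=arm.current_width();arm.grip(open_);arm.move_l([*dst,lift],feed=.3)
    print("placed",np.round(dst,3),"w",round(w,4),round(w2,4),"F",np.round(f,1),"t",arm.current_t());return True
E
python3 - <<'E'
from h import *
for i,s in enumerate([(1,1),(1,-1)]):
    bs=brackets(arm.snapshot("top"),arm.get_calibration("top"))
    for b in bs:print(np.round(b,3))
    bs=[b for b in bs if 74<b[3]<92 and 42<b[4]<60 and abs(b[2])<40]
    b=max(bs,key=lambda b:b[1])
    dst=TOTE+rot(TY)@(np.array([.052,.045])*s)
    carry(b[:2],np.radians(b[2]),.021,dst,TY,.021)
snap("top","top2")
E
```

```text
[ 4.5600e-01  4.7000e-02 -4.9400e+00  7.8732e+01  4.8284e+01]
[ 0.459 -0.114  3.712 79.512 47.605]
[ 4.5700e-01 -3.2000e-02  8.3890e+00  8.0699e+01  4.8371e+01]
[ 0.592 -0.109 -0.407 77.607 47.033]
placed [0.463 0.372] w 0.0159 0.0159 F [-0.1  0.1 -2. ] t 17.8833
[ 0.459 -0.114  3.345 79.785 47.718]
[ 4.5700e-01 -3.2000e-02  7.7750e+00  8.0520e+01  4.8636e+01]
[ 0.592 -0.11  -1.073 78.094 47.338]
placed [0.455 0.283] w 0.016 0.0157 F [-0.2 -0.3 -2.2] t 25.55
```

View pics/top2.png

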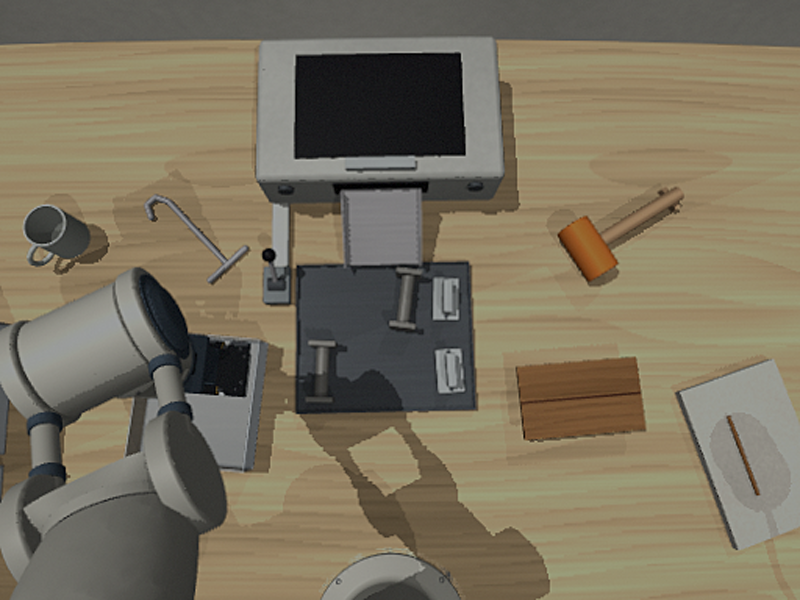

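Two brackets are gone from the tray and the grip widths are right. Now the other two, then the pegs.

```bash
python3 - <<'E'
from h import *
for i,s in enumerate([(-1,1),(-1,-1)]):
    bs=brackets(arm.snapshot("top"),arm.get_calibration("top"))
    for b in bs:print(np.round(b,3))
    bs=[b for b in bs if 74<b[3]<92 and 42<b[4]<60 and abs(b[2])<40]
    b=max(bs,key=lambda b:b[1])
    dst=TOTE+rot(TY)@(np.array([.052,.045])*s)
    carry(b[:2],np.radians(b[2]),.021,dst,TY,.021)
print(ray2z(np.array([(521,402),(640,394)])/1.5625,.05,arm.get_calibration("top")))
arm.move_to([.45,-.05,.35],R(np.pi/2))
snap("scene","tote3",280,110,400,200,6)
arm.move_to([.45,-.346,.3],R(np.pi/2))
snap("top","top3",75,160,320,310,3.2)
E
```

```text
[ 0.458 -0.114  3.993 80.365 48.625]
[ 0.592 -0.11  -1.073 78.128 47.338]
placed [0.359 0.381] w 0.0158 0.0162 F [-0.5 -0.1 -1.8] t 34.0667
[ 0.459 -0.114  3.712 79.724 47.605]
placed [0.351 0.292] w 0.0158 0.016 F [-0.2  0.5 -1.7] t 42.4167
[[ 0.39832689 -0.23748831  0.05      ]
 [ 0.4092831  -0.454494    0.05      ]]
```

View pics/top3.png

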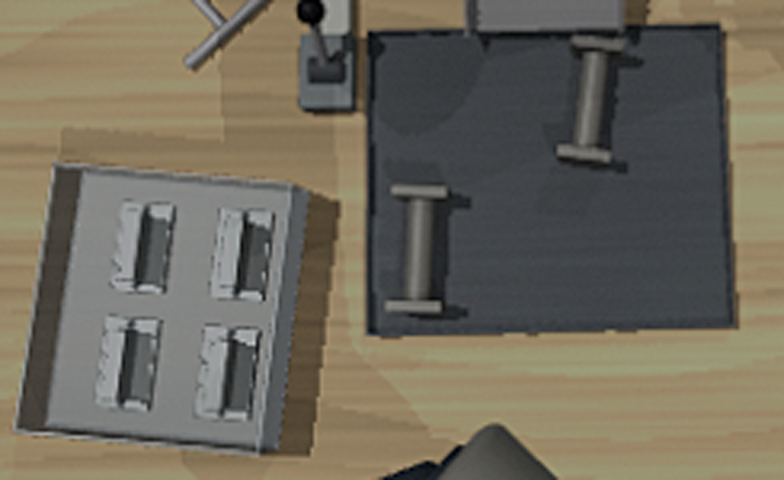

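All four brackets lie flat and apart in the tote (2×2). Only the pegs are left, at about (419,248) and (592,98) in the crop.

```bash
python3 - <<'E'
from h import *
c=arm.get_calibration("top");yaw=np.radians(3.3)
for (n,q),off in zip(dict(Q=[(463,52),(435,257)],P=[(127,329),(115,544)]).items(),(-.036,.036)):
    w=ray2z(np.array(q)/6+[185,165],.053,c)[:,:2];x=w[0]-w[1];m=w.mean(0);a=np.arctan2(x[1],x[0])
    print(n,m.round(4),np.degrees(a).round(1),np.linalg.norm(x).round(3))
    dst=SH+rot(yaw)@[0,off]
    carry(m,a,.011,dst,yaw,.0565,open_=.045)
arm.move_to([.5,.0,.35],R(np.pi/2))
snap("top","top4",185,165,435,315,3.2);snap("scene","sh4",105,160,265,260,4.5)
E
```

```text
Q [ 0.5871 -0.035 ] -8.3 0.099
placed [ 0.406 -0.382] w 0.0235 0.0233 F [ 1.1 -0.6 -2.5] t 52.7417
P [0.4558 0.1178] -2.5 0.099
placed [ 0.402 -0.31 ] w 0.0232 0.0232 F [ 0.4  1.2 -2.4] t 60.8417
```

View pics/top4.png

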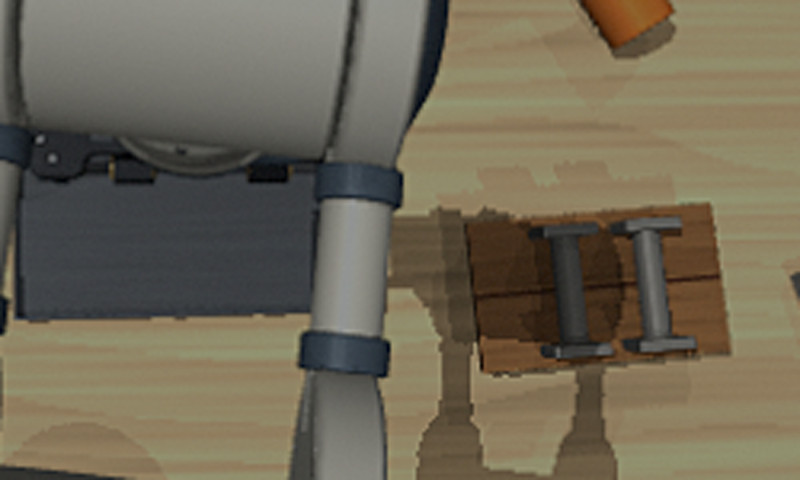

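View pics/sh4.png

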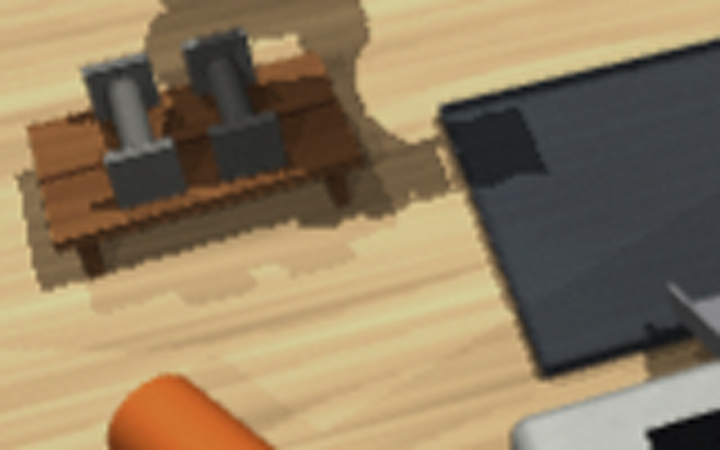

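```bash
python3 - <<'E'
from h import *
c=arm.get_calibration("top")
for q in([(567,230),(576,352)],[(646,225),(660,345)]):
    w=ray2z(np.array(q)/3.2+[185,165],.098,c)[:,:2];x=w[0]-w[1];print((rot(-.0576)@(w.mean(0)-SH)).round(4),np.degrees(np.arctan2(x[1],x[0])).round(1),np.linalg.norm(x).round(3))
D=R(np.pi/2);arm.grip(0.0)
arm.move_to([.712,.205,.22],D);arm.move_l([.712,.205,.08])
f0=np.array(arm.current_force());arm.move_l([.645,.205,.08],feed=.08);x=.645
while x>.58:
    x-=.003;arm.move_l([x,.205,.08],feed=.05);f=np.array(arm.current_force())-f0
    if abs(f[0])>6:break
print(x,f.round(1))
arm.move_l([x+.03,.205,.08]);arm.move_l([x+.03,.205,.3],feed=.3)
arm.move_joints([-100,*np.array(arm.current_joint_positions())[1:]]) if False else arm.move_to([.15,-.55,.35],D)
arm.sleep(.5);snap("top","top5");snap("scene","sc5");print(arm.current_t(),arm.current_joint_positions())
E
```

```text
[-0.0007  0.0381] 1.3 0.1
[-0.0008 -0.0313] 3.2 0.099
0.609 [18.3 -1.3 -8.2]
74.4 [-8.07468911e+01  1.79351810e+01  7.26391144e+01  1.97002652e-04
  8.94263949e+01 -1.70745843e+02]
```

View pics/top5.png

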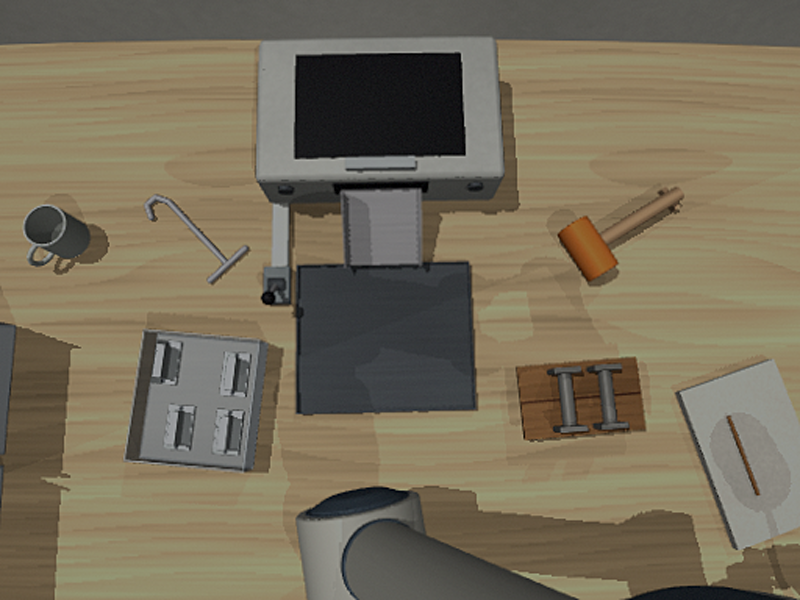

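View pics/sc5.png

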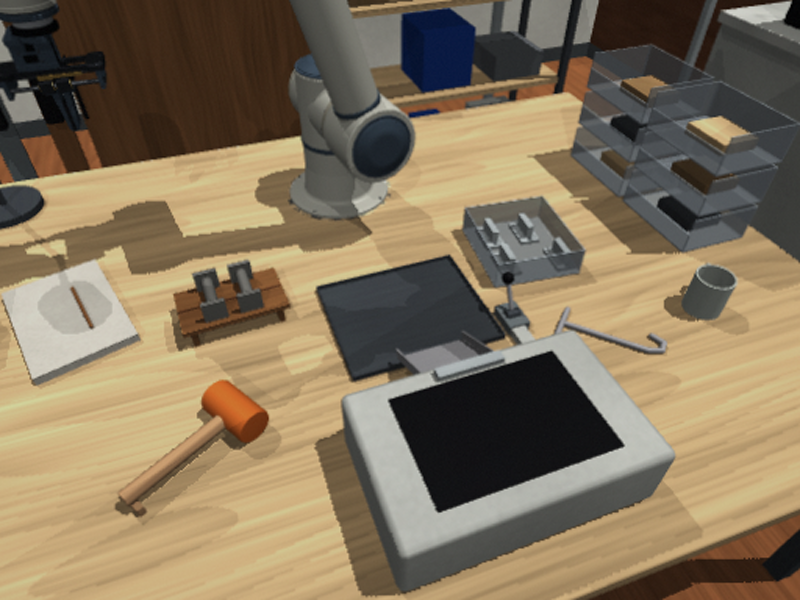

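One bracket in the tote was knocked to its far-left corner, at about (166,362). I'll check that it still lies flat.

```bash
python3 - <<'E'
from h import *
a,_=snap("top","x",75,205,175,305,5);b,_=snap("scene","y",290,120,380,190,4)
p=cv2.imread("pics/x.png");q=cv2.resize(cv2.imread("pics/y.png"),(400,311))
o=np.zeros((500,900,3),np.uint8);o[:,:500]=p;o[:311,500:]=q;cv2.imwrite("pics/tote6.png",cv2.resize(o,(800,444)))
E
```

```text
(no output)
```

View pics/tote6.png

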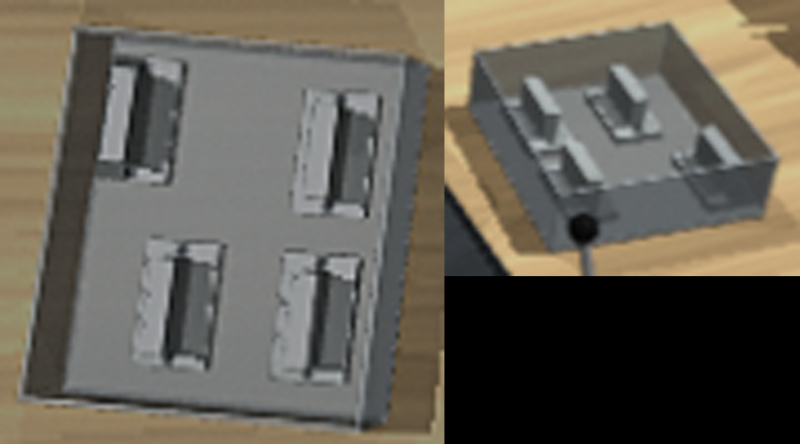

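```bash
python3 - <<'E'
from h import *
D=R(np.pi/2)
arm.move_to([.45,0,.35],D);arm.move_to([.53,.405,.17],D)
im,c=snap("wrist","w7");T=c["cam_to_world"];print(T[:3,3])
# flat model overlay: top quad of base (z=.016) and fin top (z=.050) at guess from top-view right edge
cw=arm.get_calibration("top")
e=ray2z(np.array([(187,62),(167,185)])*1.125/5+[75,205],.016,cw)[:,:2];print("right edge",e)
ex=(e[0]-e[1])/np.linalg.norm(e[0]-e[1]);ey=np.array([-ex[1],ex[0]]);ctr=e.mean(0)+ey*.024;print(ctr,np.degrees(np.arctan2(ex[1],ex[0])))
s=np.array([(1,1),(1,-1),(-1,-1),(-1,1)])
img=cv2.resize(im[:,:,::-1],None,fx=3,fy=3,interpolation=cv2.INTER_CUBIC).copy()
for hx,hy,z,col in((.04,.024,.016,(0,0,255)),(.03,.008,.05,(0,255,0))):
    P=np.array([[*(ctr+ex*a*hx+ey*b*hy),z] for a,b in s])
    q=(proj(P,c)*3).round().astype(int);cv2.polylines(img,[q],True,col,1)
m=q.mean(0).astype(int);x0,y0=np.maximum(m-[350,290],0);cv2.imwrite("pics/w7.png",img[y0:y0+590,x0:x0+780])
E
```

```text
[0.46478668 0.40387591 0.34120955]
right edge [[0.51312472 0.37815897]
 [0.43367211 0.38713586]]
[0.47609289 0.40649568] -6.446180733774725
```

View pics/w7.png

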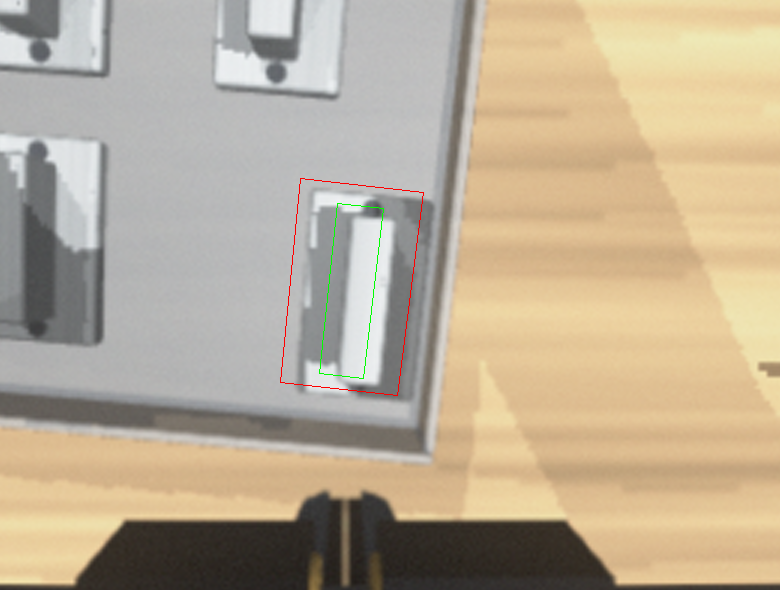

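The wrist view shows the fin (centre column ≈367) sitting over the middle of the base (≈305–428), just as the flat model predicts. The few-pixel offset is the same for both, so the bracket is flat on the floor beside the wall. Next: retreat and hand in.

```bash
python3 - <<'E'
from h import *
p=arm.current_ee_pos();arm.move_l([p[0],p[1],.35],feed=.25);arm.move_to([.45,0.05,.4],R(np.pi/2))
arm.sleep(.3);print(np.round(arm.current_force(),1),arm.current_t());arm.sign_off()
E
```

```text
[-0.4  0.4  0.1] 80.9833
the job is handed in; nothing more can be done
```

The job is handed in after 81 s of robot time. As far as my checks show, everything is done as asked and in order.

- **Feed stop:** I pushed the lever towards the machine until it hit its stop, before taking anything out of the tray.
- **Brackets:** All four were in the tray, and I laid them 2×2 on the tote floor. One was later knocked into the tote's far-left corner. A closer wrist-camera view shows it still flat, with nothing on top of it, so I left it there. My flat-model overlay was about 5 mm off that bracket, but base and fin were shifted by nearly the same amount. I took that as a position error, not a tilt.
- **Pegs:** Only two were present. They lie across the inlaid line with their middles within about 1 mm of it. Their centres are about 69 mm apart, which leaves a gap of about 21 mm. Their angles measured 1.3° and 3.2°, a 2° difference that is close to what I can read off the picture.
- **Restart:** With the tray empty, I pulled the lever back to its stop on the robot side, reading 18 N there. In the top picture its ball is back where it started.
- **Other items:** The mallet and hook puller look unmoved. The arm finished clear of everything.

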